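# Stop the ink proofer and hold its guard half open

### The job

Make the ink proofer safe for a look at its rollers: with the guard still shut, press the red stop button fully down and let it come up again, then press the blue guard-release button the same way, one at a time and without pressing the green run button. Then take the proofer's clear guard by its black bar handle and lift it half open, to about 45 degrees, and finish with the gripper still holding it there, still, because it falls shut if let go. Leave the two ink cans and the amber jar where they stand.

Things in the scene. Friction and masses are not known exactly. Their poses are not given: they have to be found in the camera images.
- proofer: the ink proofer, a fixed orange and black bench machine, 280 (x) x 260 (y) x 110 mm high, with two rollers lying along y under a hinged clear guard. Origin: centre of its underside, on the table. Its own -x axis is its front (roughly towards the robot), z is up. It may stand to the left or to the right, turned up to 0.25 rad.
- guard_handle (a point): middle of the guard's black bar handle, a round bar 12 mm thick and 120 mm long, parallel to the hinge. When shut it lies 260 mm in front of the hinge line and 40 mm higher: 20 mm beyond the front edge and 34 mm above the plate's upper face. Two thin legs at the bar's ends (60 mm either side of the middle) join it to the plate; the space below the middle is free. When shut it is 150 mm above the table; the bar may turn between the fingers as the guard swings.
- guard_hinge (a point): middle of the guard's hinge line, 110 mm above the table, at the rear of the machine (120 mm behind its origin); the hinge line is horizontal, along the machine's y
- guard (a joint): opening angle in rad of the guard, a clear plate 240 (front to hinge) x 250 (along the hinge) x 6 mm with a yellow border, about 0.25 to 0.5 kg. 0 is shut (level, its faces 110 and 116 mm above the table); the angle grows as the front edge lifts and swings back over the hinge; 0.785 is 45 degrees; its stop is at 1.3. It falls shut when let go at any angle. Nothing of the machine rises above the shut guard except its handle.
- control_box: the fixed grey control box, 160 (x) x 220 (y) x 50 mm high, dark display at its rear, beside the proofer. Origin: centre of its underside. Its row of three round buttons runs along its y, 40 mm in front (-x) of its centre, 65 mm apart; which colour has which place varies.
- red_top (a point): centre of the red stop button's top face, a cap of 30 mm diameter in a black collar, about 72 mm above the table when up; it is pressed straight down
- blue_top (a point): centre of the blue guard-release button's top face, a cap of 30 mm diameter in a black collar, about 72 mm above the table when up; it is pressed straight down
- green_top (a point): centre of the green run (not to be pressed) button's top face, a cap of 30 mm diameter in a black collar, about 72 mm above the table when up; it is pressed straight down
- red (a joint): how far the red button is pressed, m: 0 up, 0.006 fully down (takes about 4 N); springs back up when let go
- blue (a joint): how far the blue button is pressed, m: 0 up, 0.006 fully down (takes about 4 N); springs back up when let go
- green (a joint): how far the green button is pressed, m: 0 up, 0.006 fully down (takes about 4 N); springs back up when let go
- yellow_can: bystander: small metal ink can with a yellow label, 64 mm diameter, 70 mm high, between robot and machines. Origin: centre of its underside
- white_can: bystander: the same can with a white label, on the outer side of the proofer or of the control box. Origin: centre of its underside
- amber_jar: bystander: amber jar with a green cap, 56 mm diameter, 90 mm high, on the outer side of the proofer or of the control box. Origin: centre of its underside

How it is judged:
By the outcome, as a careful person would: the job done as asked, in the order asked, and still so for the second after the job is handed in, while the arm keeps its last pose, push and grip.
It also fails if it takes over 64 s, if anything falls off the work surface, if the arm or the gripper's body presses on something with over 40 N, if the wrist force passes 120 N, or if a joint passes its speed limit or range.

### The arm

A 6-joint arm with a two-finger parallel gripper is mounted at the origin on the work surface. World frame = base frame: x ahead of the robot, y to its left, z up, the work surface at z = 0. Lengths are in m, angles in rad, forces in N, time in s.
With the tool pointing down it reaches from about 0.225 to 0.875 m from the base axis. Payload 3.4 kg.
Tool frame: the origin (TCP) lies between the finger pads; the fingertips stand 11 mm ahead of it and the grasp point (between the pads) lies 8 mm behind it; z points along the fingers, y is the direction in which the jaws open and shut (so a half turn about z gives the same grasp; the last joint's range is limited). The gripper opens to 85 mm and grips with 20 to 120 N. Pads are 22 mm wide; open, the fingers measure 114 mm over their backs; the gripper's body (76 mm by 85 mm) begins 54 mm behind the grasp point. The pads swing forward as they close: fully open they stand 13 mm farther back than shut.
Start: joints at [-1.371, 0.276, 1.505, -0, 1.361, -0.121], TCP at [0.181, -0.546, 0.242] pointing down, gripper open.
Joint ranges: [-2.89, 2.89], [-0.75, 2.08], [0.22, 2.7], [-1.18, 4.32], [0.11, 2.71], [-2.7, 2.7]. Speed limits (rad/s): [2.57, 2.57, 3.14, 3.14, 3.14, 3.14].

### API

Orientations are given as a unit quaternion [w, x, y, z].
In Python, from rig import manip gives the robot as it stands. The module is installed in compiled form; this text tells all that it offers.
- The arm moves only by the tool move_arm, never from a script. Its argument "series" is a list that holds one entry, the list of rows, each a list of 7 numbers: the shift along the world's x, y, z in m, then the turn, a rotation vector about the world's x, y, z in rad, then the finger opening in m, from 0 to 0.0854. A call has 1 to 20 rows; each row shifts and turns the commanded pose from where the row before left it; what a row does not reach is not made up. A row lasts 1/12 s, in which the tool goes at most 41.7 mm and 7.16 degrees, less where a joint would pass 70% of its speed; a pose out of reach is approached as far as the arm can. A call with a gripper value outside its range is refused whole. The fingers move at their own pace and stop on an object; "newtons" is the grip in N (left out, the last holds). Time passes only in rows, so rows that do not move let the fingers close. It gives the time, the measured TCP pose, the force and the opening at its end, in the units of the state.
- manip.get_state(): the state, without advancing time (a new reading comes with each control period).
- manip.get_image(name): name is "scene" or "top"; returns a dict with "color" (480x640x3 uint8, red, green, blue), "fx", "fy", "cx", "cy" (pixels), "R" (3x3) and "t" (3): a world point X has camera coordinates R X + t. Camera axes: x right, y down, z forward; pixel columns grow to the right and rows downward; lengths in m; the calibration is good to about 2 mm. A picture is of the moment at which its call begins. There is no depth.
- manip.sign_off(): hands the job in, once; it reports no verdict.
The state is a dict: "clock": time; "qpos": joint angles; "qd": joint speeds; "effort": joint torques, N m; "position": TCP position; "ee_rot": TCP orientation; "contact_force": force on the tool from outside, world axes, zero at the start; "moment": the same for the moment, N m; "width": finger opening in m.
Only numpy, scipy, OpenCV 4.12 (cv2) and the standard library are available. Lean on these libraries where they do the work, as an engineer would, in place of code of your own. Each camera call takes 0.05 s, during which the arm holds its last target.

## Working session

There is one attempt and no reset: what is moved stays moved. The work goes in short steps, Python scripts to look and compute and a tool call to move; the robot and the scene stay as the last step left them, time stands still between calls to the robot, and variables do not carry over. Pictures are saved under pics/ and viewed, and the job is handed in when it is done.

Besides the shell and the picture viewer there is one more tool, called after ">>>" in YAML: its name, and indented under it one key for each argument. move_arm: Moves the arm, as the interface text tells. Its arguments: {"type":"object","properties":{"series":{"type":"array"},"newtons":{"type":"number"}},"required":["series"]}

```bash
mkdir -p pics; python3 - <<'E'
from rig import manip
import cv2,pickle
s=manip.get_state();print(s)
d={}
for n in("scene","top"):
    i=manip.get_image(n);d[n]=i;cv2.imwrite(f"pics/{n}0.png",i["color"][:,:,::-1]);print(n,i["fx"],i["cx"],i["cy"],i["R"],i["t"])
pickle.dump(d,open("im0.pkl","wb"))
E
```

```text
{'clock': 0.0, 'qpos': array([-1.37099804e+00,  2.76601154e-01,  1.50615034e+00, -1.13459035e-05,
        1.36068694e+00, -1.20984458e-01]), 'qd': array([-0.0004274 ,  0.0005778 ,  0.00027353, -0.00042594,  0.00108114,
        0.00047711]), 'effort': array([-7.09517026e-04, -4.16766679e+01, -2.45802748e+01, -2.31081349e-04,
        1.11913652e-02,  1.12533607e-05]), 'position': array([ 0.1812001 , -0.54516276,  0.24142932]), 'ee_rot': array([-9.21953648e-04,  9.87164245e-01,  1.59705671e-01, -4.19015736e-05]), 'contact_force': array([ 0.42631409, -0.94646659,  0.35768301]), 'moment': array([ 0.02066557,  0.05010301, -0.02955129]), 'width': 0.08551180121921322}
scene 616.033463830585 310.32846956713735 242.53654954642334 [[-0.3780371   0.9256574  -0.01569519]
 [ 0.75875707  0.3000725  -0.57813857]
 [-0.53044855 -0.23046666 -0.81578763]] [ 0.22529083 -0.35812325  1.77287589]
top 579.0755021139862 314.3758445324058 238.35657363895902 [[ 0.02690302 -0.99958704  0.01009836]
 [-0.98391219 -0.02826326 -0.17640295]
 [ 0.17661551 -0.00519013 -0.98426624]] [-0.03139845  0.5723458   1.6524376 ]
```

View pics/scene0.png

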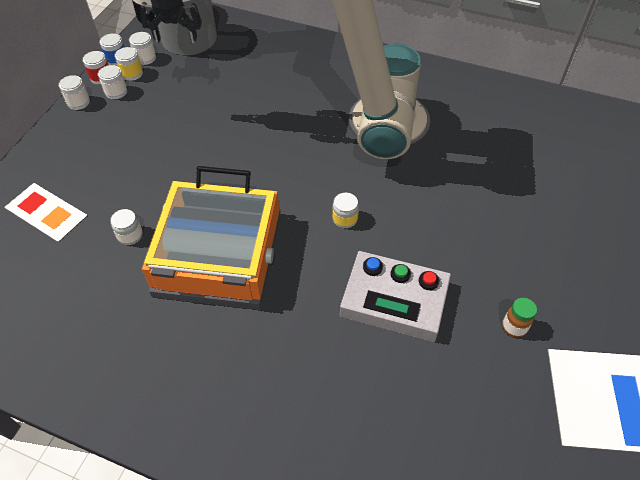

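View pics/top0.png

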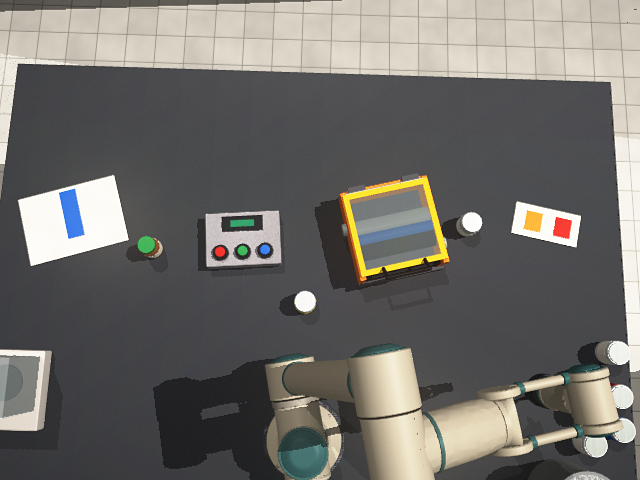

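The scene view shows the proofer (≈215,240), with its handle at about (223,172). The buttons are blue (373,265), green (401,271) and red (429,279). In the top view, red, green and blue are at (220,252), (242,251) and (265,250), and the handle is near (400,270). Next I'll measure them.

```bash
cat > h.py <<'E'
import numpy as np,cv2
def ray(i,u,v):
    R=np.array(i["R"]);t=np.array(i["t"]);d=R.T@np.array([(u-i["cx"])/i["fx"],(v-i["cy"])/i["fy"],1.]);return -R.T@t,d
def onz(i,u,v,z):
    c,d=ray(i,u,v);return c+d*(z-c[2])/d[2]
def proj(i,X):
    p=np.array(i["R"])@np.array(X)+np.array(i["t"]);return p[0]/p[2]*i["fx"]+i["cx"],p[1]/p[2]*i["fy"]+i["cy"]
def tri(i1,p1,i2,p2):
    A=0;b=0
    for i,p in((i1,p1),(i2,p2)):
        c,d=ray(i,*p);d=d/np.linalg.norm(d);P=np.eye(3)-np.outer(d,d);A=A+P;b=b+P@c
    return np.linalg.solve(A,b)
E
python3 - <<'E'
import pickle,cv2,numpy as np
from h import *
d=pickle.load(open("im0.pkl","rb"))
box={"scene":(355,445,250,292),"top":(205,280,238,262)}
cen={}
for n in box:
    im=d[n]["color"];hsv=cv2.cvtColor(im,cv2.COLOR_RGB2HSV);x0,x1,y0,y1=box[n]
    H,S,V=[hsv[...,k].astype(int) for k in range(3)]
    for c,m in dict(red=(H<10)|(H>170),green=(H>45)&(H<80),blue=(H>100)&(H<130)).items():
        m=(m&(S>130)&(V>60)).astype(np.uint8);z=np.zeros_like(m);z[y0:y1,x0:x1]=m[y0:y1,x0:x1]
        k,l,st,ce=cv2.connectedComponentsWithStats(z);j=1+np.argmax(st[1:,4]);cen[n,c]=ce[j]
        print(n,c,ce[j],st[j],onz(d[n],*ce[j],.072))
for c in("red","green","blue"):print(c,tri(d["scene"],cen["scene",c],d["top"],cen["top",c]))
# yellow guard
for n in box:
    im=d[n]["color"];hsv=cv2.cvtColor(im,cv2.COLOR_RGB2HSV)
    m=cv2.inRange(hsv,(22,150,120),(35,255,255))
    cs,_=cv2.findContours(m,cv2.RETR_EXTERNAL,cv2.CHAIN_APPROX_NONE)
    c=max(cs,key=cv2.contourArea);hu=cv2.convexHull(c)
    for e in (4,6,9):
        a=cv2.approxPolyDP(hu,e,True)[:,0]
        print(n,len(a))
    for p in a:print(p,onz(d[n],*p,.116))
    x0,x1,y0,y1=dict(scene=(130,290,150,300),top=(330,460,165,310))[n]
    cv2.imwrite(f"pics/crop_{n}.png",cv2.resize(im[y0:y1,x0:x1,::-1],None,fx=4.5 if n=="scene" else 4,fy=4.5 if n=="scene" else 4,interpolation=cv2.INTER_CUBIC)[:600])
E
```

```text
scene red [428.97419355 277.81290323] [422 272  15  13 155] [0.52797759 0.25940218 0.072     ]
scene green [400.73684211 270.52631579] [395 265  13  12 133] [0.53267416 0.19521743 0.072     ]
scene blue [372.63013699 263.67123288] [366 258  14  13 146] [0.53845725 0.13052838 0.072     ]
top red [219.56043956 251.37362637] [215 246  11  11  91] [0.52318805 0.25738097 0.072     ]
top green [242.12820513 250.38461538] [238 246  10  10  78] [0.52793207 0.19244223 0.072     ]
top blue [264.5        249.27272727] [260 244  10  11  88] [0.53302619 0.12799349 0.072     ]
red [0.52403763 0.2587626  0.06581085]
green [0.52873755 0.19391324 0.06563106]
blue [0.53401395 0.12901586 0.06493016]
scene 4
scene 4
scene 4
[173 181] [ 0.51783969 -0.38957017  0.116     ]
[274 191] [ 0.45699335 -0.14843557  0.116     ]
[254 275] [ 0.68926122 -0.09167418  0.116     ]
[144 262] [ 0.74818588 -0.33192786  0.116     ]
top 4
top 4
top 4
[426 177] [ 0.75057495 -0.33257728  0.116     ]
[447 257] [ 0.51871661 -0.39018321  0.116     ]
[362 276] [ 0.45821969 -0.15119158  0.116     ]
[343 195] [ 0.68996706 -0.09378874  0.116     ]
```

View pics/crop_scene.png

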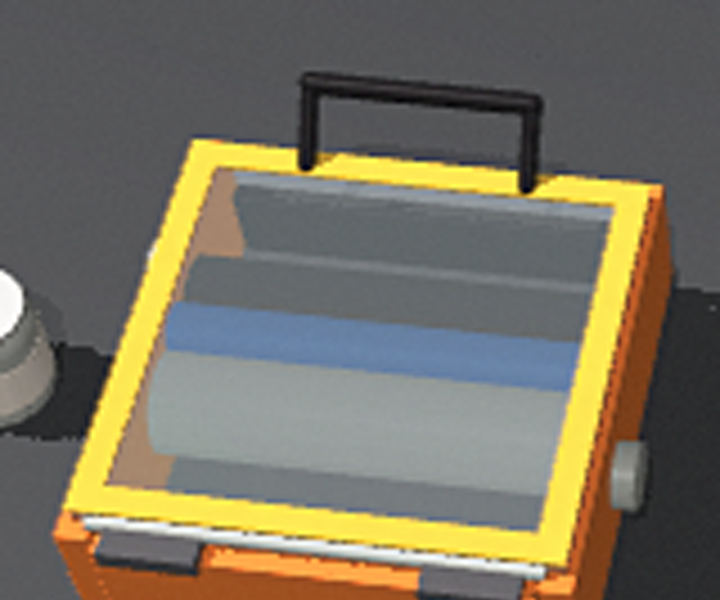

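View pics/crop_top.png

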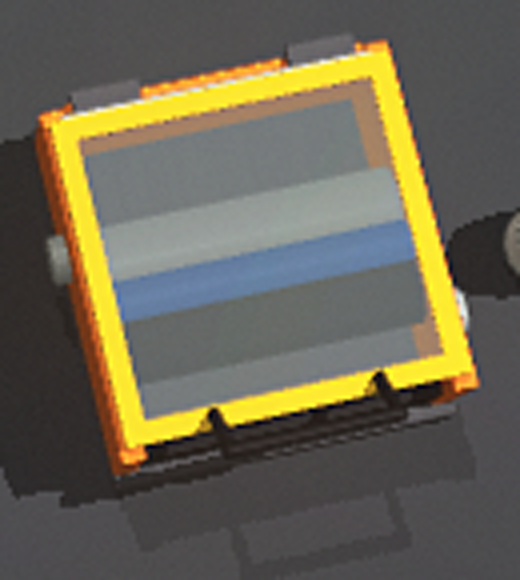

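```bash
python3 - <<'E'
import pickle
from h import *
d=pickle.load(open("im0.pkl","rb"))
a=onz(d["scene"],199.3,167.8,.15);b=onz(d["scene"],249.3,172.7,.15)
print("bar scene",a,b,(a+b)/2,np.arctan2(-(b-a)[0],(b-a)[1]))
g=np.array([[.5183,-.3899],[.4576,-.1498],[.6896,-.0927],[.7494,-.3323]])
u=(g[3]+g[2]-g[0]-g[1]);u/=np.linalg.norm(u);f=(g[0]+g[1])/2
print("yaw",np.arctan2(u[1],u[0]),"handle from plate",f-.02*u,"hinge",f+.24*u)
p=proj(d["top"],[*(f-.02*u),.15]);print("top proj handle crop",(p[0]-330)*4,(p[1]-165)*4)
E
```

```text
bar scene [ 0.48177393 -0.33052292  0.15      ] [ 0.45219496 -0.21237524  0.15      ] [ 0.46698444 -0.27144908  0.15      ] 0.24531359916099052
yaw 0.24279270758268467 handle from plate [ 0.46853659 -0.27465829] hinge [ 0.72091088 -0.21215055]
top proj handle crop 312.5291858096141 428.48426793052454
```

>>> move_arm:
  series:
    - [[0.0138,0.0322,0,0,0,0.075,0],[0.0138,0.0322,0,0,0,0.075,0],[0.0138,0.0322,0,0,0,0.075,0],[0.0138,0.0322,0,0,0,0.075,0],[0.0138,0.0322,0,0,0,0.075,0],[0.0138,0.0322,0,0,0,0.075,0],[0.0138,0.0322,0,0,0,0.075,0],[0.0138,0.0322,0,0,0,0.075,0],[0.0138,0.0322,0,0,0,0.075,0],[0.0138,0.0322,0,0,0,0.075,0],[0.0138,0.0322,0,0,0,0.075,0],[0.0138,0.0322,0,0,0,0.075,0],[0.0138,0.0322,0,0,0,0.075,0],[0.0138,0.0322,0,0,0,0.075,0],[0.0138,0.0322,0,0,0,0.075,0],[0.0138,0.0322,0,0,0,0.075,0],[0.0138,0.0322,0,0,0,0.075,0],[0.0138,0.0322,0,0,0,0.075,0],[0.0138,0.0322,0,0,0,0.075,0],[0.0138,0.0322,0,0,0,0.075,0]]

```text
clock: 1.77
position: [0.4573, 0.1002, 0.2421]
ee_rot: [-0.0, 0.612, 0.791, -0.0]
contact_force: [0.7, 0.5, -0.3]
width: 0.0001
```

>>> move_arm:
  series:
    - [[0.0136,0.0316,0,0,0,0,0],[0.0136,0.0316,0,0,0,0,0],[0.0136,0.0316,0,0,0,0,0],[0.0136,0.0316,0,0,0,0,0],[0.0136,0.0316,0,0,0,0,0],[0,0,-0.028,0,0,0,0],[0,0,-0.028,0,0,0,0],[0,0,-0.028,0,0,0,0],[0,0,-0.028,0,0,0,0],[0,0,-0.028,0,0,0,0],[0,0,0,0,0,0,0],[0,0,0,0,0,0,0]]

```text
clock: 2.77
position: [0.5241, 0.2558, 0.1009]
ee_rot: [-0.001, 0.613, 0.79, -0.002]
contact_force: [-0.2, 0.4, 1.1]
width: -0.0001
```

```bash
python3 - <<'E'
from rig import manip
import cv2
for n,(x0,x1,y0,y1) in dict(scene=(340,470,180,300),top=(180,310,190,290)).items():
    i=manip.get_image(n);cv2.imwrite(f"pics/{n}1.png",cv2.resize(i["color"][y0:y1,x0:x1,::-1],None,fx=4,fy=4))
E
```

```text
(no output)
```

View pics/scene1.png

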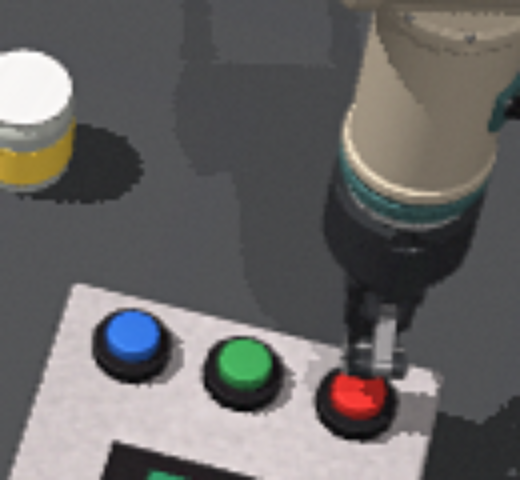

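View pics/top1.png

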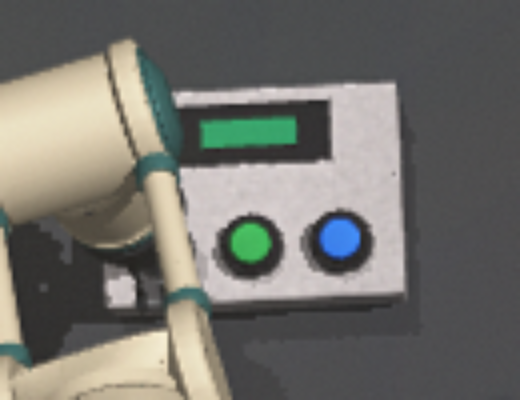

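The fingertips are over the red cap, which is at about (358,395) in the scene crop. Green and blue are clear of them. I'll descend slowly.

>>> move_arm:
  series:
    - [[0.0015,0.002,-0.006,0,0,0,0],[0,0,-0.006,0,0,0,0],[0,0,-0.003,0,0,0,0],[0,0,-0.002,0,0,0,0],[0,0,-0.002,0,0,0,0],[0,0,0,0,0,0,0]]

```text
clock: 3.37
position: [0.5267, 0.2583, 0.0831]
ee_rot: [-0.0, 0.613, 0.79, -0.0]
contact_force: [-0.3, 0.1, 0.7]
width: -0.0001
```

>>> move_arm:
  series:
    - [[0,0,-0.001,0,0,0,0],[0,0,-0.001,0,0,0,0],[0,0,-0.001,0,0,0,0],[0,0,0,0,0,0,0],[0,0,0,0,0,0,0]]

```text
clock: 3.78
position: [0.5268, 0.2583, 0.0805]
ee_rot: [0.0, 0.613, 0.79, 0.0]
contact_force: [-0.4, -0.3, 2.7]
width: -0.0001
```

>>> move_arm:
  series:
    - [[0,0,-0.001,0,0,0,0],[0,0,-0.001,0,0,0,0],[0,0,-0.001,0,0,0,0],[0,0,0,0,0,0,0],[0,0,0,0,0,0,0]]

```text
clock: 4.2
position: [0.5269, 0.2583, 0.0774]
ee_rot: [0.0, 0.613, 0.79, 0.0]
contact_force: [-1.2, -0.7, 3.3]
width: -0.0005
```

>>> move_arm:
  series:
    - [[0,0,-0.001,0,0,0,0],[0,0,-0.001,0,0,0,0],[0,0,0,0,0,0,0],[0,0,0,0,0,0,0]]

```text
clock: 4.53
position: [0.5269, 0.2583, 0.0769]
ee_rot: [0.0, 0.613, 0.79, 0.0]
contact_force: [-3.9, -0.5, 12.2]
width: -0.0
```

>>> move_arm:
  series:
    - [[0,0,-0.001,0,0,0,0],[0,0,0,0,0,0,0],[0,0,0,0,0,0,0]]

```text
clock: 4.78
position: [0.5269, 0.2583, 0.0768]
ee_rot: [0.0, 0.613, 0.79, 0.001]
contact_force: [-3.7, -1.8, 16.9]
width: 0.0001
```

```bash
python3 - <<'E'
from rig import manip
import cv2
i=manip.get_image("scene");cv2.imwrite(f"pics/press.png",cv2.resize(i["color"][230:300,360:460,::-1],None,fx=8,fy=8))
E
```

```text
(no output)
```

View pics/press.png

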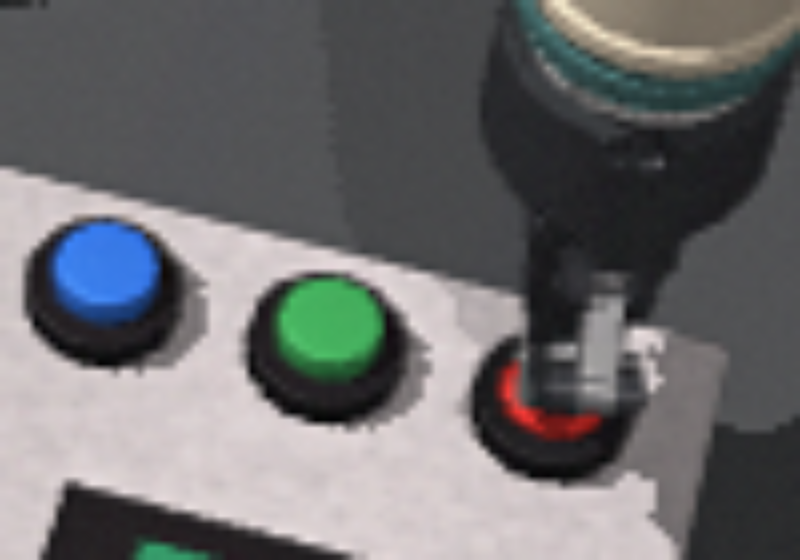

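```bash
python3 - <<'E'
import pickle
from h import *
from rig import manip
d=pickle.load(open("im0.pkl","rb"))
i=d["scene"]
s=manip.get_state();p=s["position"];print(p)
q=lambda X:tuple(np.round((np.array(proj(i,X))-[360,230])*8))
print("tip",q([p[0],p[1],p[2]-.011]))
for n in("scene","top"):
  for c,P in dict(red=(429,277.8)).items(): pass
for z in(.066,.072):
  for X in([.5256,.2584],[.524,.2574],[.528,.2594]): print(z,X,q([*X,z]))
# collar ellipse in current image
c=cv2.imread("pics/press.png")
hsv=cv2.cvtColor(d["scene"]["color"],cv2.COLOR_RGB2HSV)
# top face brightness of caps, original image
im=d["scene"]["color"]
for x0,y0,n,ch in((355,250,"blue",2),(385,258,"green",1),(415,266,"red",0)):
    sub=im[y0:y0+30,x0:x0+32,ch].astype(int); o=im[y0:y0+30,x0:x0+32].astype(int)
    sat=o.max(2)-o.min(2); mx=np.percentile(sub[sat>90],70)
    m=(sat>90)&(sub>mx*.9); ys,xs=np.nonzero(m); u,v=xs.mean()+x0,ys.mean()+y0
    print(n,u,v,m.sum(),onz(i,u,v,.072))
E
```

```text
[0.52694939 0.25833041 0.07681433]
tip (np.float64(546.0), np.float64(390.0))
0.066 [0.5256, 0.2584] (np.float64(548.0), np.float64(386.0))
0.066 [0.524, 0.2574] (np.float64(546.0), np.float64(380.0))
0.066 [0.528, 0.2594] (np.float64(549.0), np.float64(394.0))
0.072 [0.5256, 0.2584] (np.float64(551.0), np.float64(375.0))
0.072 [0.524, 0.2574] (np.float64(549.0), np.float64(369.0))
0.072 [0.528, 0.2594] (np.float64(552.0), np.float64(383.0))
blue 372.7083333333333 262.6354166666667 96 [0.53572355 0.12978117 0.072     ]
green 400.6914893617021 269.6276595744681 94 [0.53041093 0.19440285 0.072     ]
red 429.37864077669906 276.68932038834953 103 [0.52478777 0.25942628 0.072     ]
```

Red is bottomed: about 6 mm of travel, the force jumped at the stop, and the cap is flush. I'll release it and move up and over to blue.

>>> move_arm:
  series:
    - [[0,0,0.003,0,0,0,0],[0,0,0.003,0,0,0,0],[0,0,0.006,0,0,0,0],[0,0,0.02,0,0,0,0],[0,0,0.025,0,0,0,0],[0.0015,-0.0215,0,0,0,0,0],[0.0015,-0.0215,0,0,0,0,0],[0.0015,-0.0215,0,0,0,0,0],[0.0015,-0.0215,0,0,0,0,0],[0.0015,-0.0215,0,0,0,0,0],[0.0015,-0.0215,0,0,0,0,0],[0,0,0,0,0,0,0],[0,0,0,0,0,0,0]]

```text
clock: 5.92
position: [0.5359, 0.1286, 0.131]
ee_rot: [-0.0, 0.614, 0.789, 0.0]
contact_force: [-0.3, 0.5, -0.2]
width: -0.0001
```

```bash
python3 - <<'E'
from rig import manip
import cv2
i=manip.get_image("scene");cv2.imwrite(f"pics/blue.png",cv2.resize(i["color"][220:300,350:450,::-1],None,fx=7,fy=7))
E
```

```text
(no output)
```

View pics/blue.png

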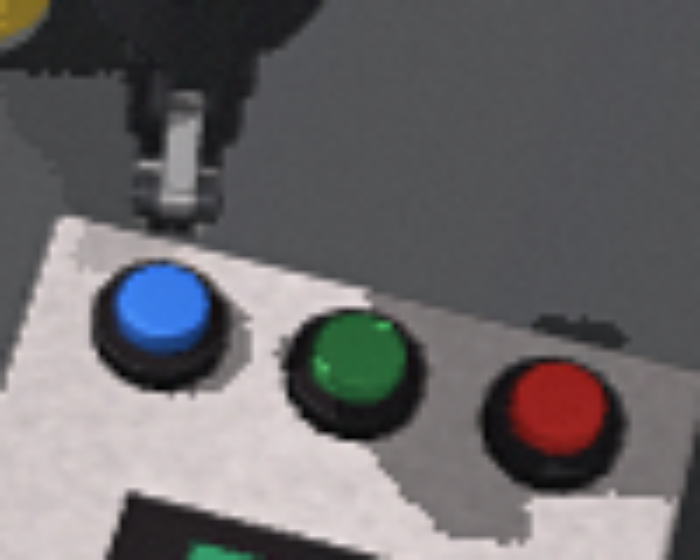

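Red is back up, and the tips are above blue at (163,305). Now I'll press blue.

>>> move_arm:
  series:
    - [[0,-0.001,-0.02,0,0,0,0],[0,0,-0.017,0,0,0,0],[0,0,-0.005,0,0,0,0],[0,0,-0.002,0,0,0,0],[0,0,-0.002,0,0,0,0],[0,0,-0.002,0,0,0,0],[0,0,-0.002,0,0,0,0],[0,0,-0.002,0,0,0,0],[0,0,0,0,0,0,0],[0,0,0,0,0,0,0]]

```text
clock: 6.8
position: [0.5365, 0.1287, 0.08]
ee_rot: [0.0, 0.614, 0.79, 0.001]
contact_force: [0.3, 1.3, 1.6]
width: -0.0003
```

>>> move_arm:
  series:
    - [[0,0,-0.001,0,0,0,0],[0,0,-0.001,0,0,0,0],[0,0,-0.001,0,0,0,0],[0,0,-0.001,0,0,0,0],[0,0,-0.001,0,0,0,0],[0,0,0,0,0,0,0],[0,0,0,0,0,0,0]]

```text
clock: 7.38
position: [0.5366, 0.1287, 0.0768]
ee_rot: [0.001, 0.614, 0.79, 0.001]
contact_force: [-2.0, 1.7, 16.6]
width: 0.0002
```

>>> move_arm:
  series:
    - [[0,0,0.003,0,0,0,0],[0,0,0.003,0,0,0,0],[0,0,0.006,0,0,0,0],[0,0,0.035,0,0,0,0],[0,0,0.035,0,0,0,0],[0,0,0.035,0,0,0,0],[0,0,0.035,0,0,0,0],[-0.0057,-0.0335,0,0,0,0,0.05],[-0.0057,-0.0335,0,0,0,0,0.05],[-0.0057,-0.0335,0,0,0,0,0.05],[-0.0057,-0.0335,0,0,0,0,0.05],[-0.0057,-0.0335,0,0,0,0,0.05],[-0.0057,-0.0335,0,0,0,0,0.05],[-0.0057,-0.0335,0,0,0,0,0.05],[-0.0057,-0.0335,0,0,0,0,0.05],[-0.0057,-0.0335,0,0,0,0,0.05],[-0.0057,-0.0335,0,0,0,0,0.05],[-0.0057,-0.0335,0,0,0,0,0.05],[-0.0057,-0.0335,0,0,0,0,0.05],[0,0,0,0,0,0,0.05],[0,0,0,0,0,0,0.05]]

```text
invalid input
```

21 rows is one over the limit, so I'll drop one.

>>> move_arm:
  series:
    - [[0,0,0.003,0,0,0,0],[0,0,0.003,0,0,0,0],[0,0,0.006,0,0,0,0],[0,0,0.035,0,0,0,0],[0,0,0.035,0,0,0,0],[0,0,0.035,0,0,0,0],[0,0,0.035,0,0,0,0],[-0.0057,-0.0335,0,0,0,0,0.05],[-0.0057,-0.0335,0,0,0,0,0.05],[-0.0057,-0.0335,0,0,0,0,0.05],[-0.0057,-0.0335,0,0,0,0,0.05],[-0.0057,-0.0335,0,0,0,0,0.05],[-0.0057,-0.0335,0,0,0,0,0.05],[-0.0057,-0.0335,0,0,0,0,0.05],[-0.0057,-0.0335,0,0,0,0,0.05],[-0.0057,-0.0335,0,0,0,0,0.05],[-0.0057,-0.0335,0,0,0,0,0.05],[-0.0057,-0.0335,0,0,0,0,0.05],[-0.0057,-0.0335,0,0,0,0,0.05],[0,0,0,0,0,0,0.05]]

```text
clock: 9.05
position: [0.4656, -0.2799, 0.2254]
ee_rot: [0.0, 0.615, 0.788, -0.002]
contact_force: [0.8, 0.7, 0.7]
width: 0.0498
```

```bash
python3 - <<'E'
from rig import manip
import cv2
print(manip.get_state()["position"])
i=manip.get_image("scene");cv2.imwrite(f"pics/h1.png",cv2.resize(i["color"][100:300,100:450,::-1],None,fx=2.2,fy=2.2))
E
```

```text
[ 0.46561761 -0.27989858  0.22543702]
```

View pics/h1.png

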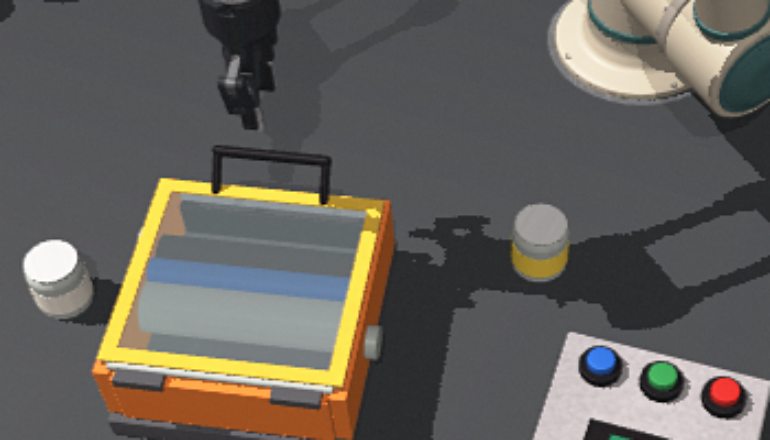

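All three buttons are up. The open gripper is above and in front of the handle bar at (270,152). I'll let it settle, then descend.

>>> move_arm:
  series:
    - [[0,0,0,0,0,0,0.05],[0,0,0,0,0,0,0.05]]

```text
clock: 9.27
position: [0.4668, -0.2727, 0.2258]
ee_rot: [-0.001, 0.613, 0.79, 0.0]
contact_force: [0.2, -0.4, -0.9]
width: 0.0499
```

>>> move_arm:
  series:
    - [[0.001,0,-0.025,0,0,0,0.05],[0,0,-0.025,0,0,0,0.05],[0,0,-0.018,0,0,0,0.05],[0,0,-0.01,0,0,0,0.05],[0,0,-0.006,0,0,0,0.05],[0,0,0,0,0,0,0.05],[0,0,0,0,0,0,0.05]]

```text
clock: 9.85
position: [0.469, -0.2735, 0.1429]
ee_rot: [0.001, 0.613, 0.79, 0.0]
contact_force: [0.0, 0.3, -0.1]
width: 0.0497
```

```bash
python3 - <<'E'
from rig import manip
import cv2
i=manip.get_image("scene");cv2.imwrite(f"pics/h2.png",cv2.resize(i["color"][110:230,150:300,::-1],None,fx=5,fy=5))
E
```

```text
(no output)
```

View pics/h2.png

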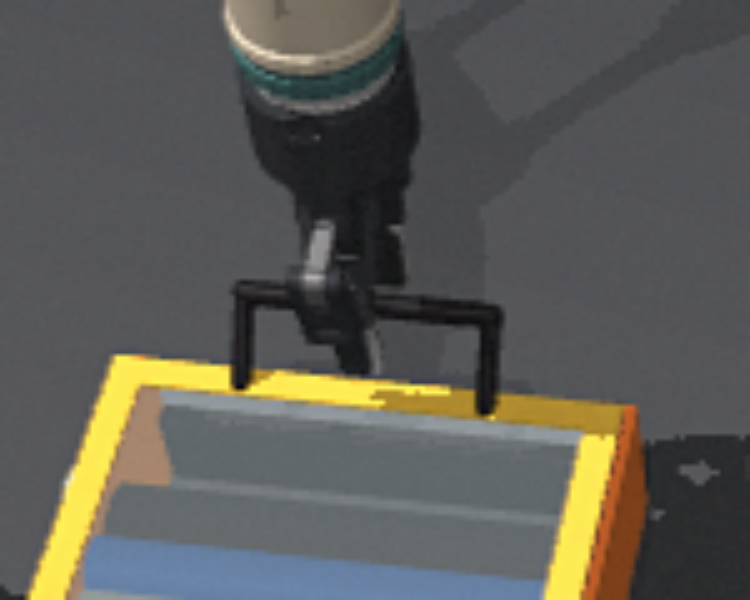

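The fingers straddle the bar near its middle, at (350,300) in the crop. Closing.

>>> move_arm:
  series:
    - [[0,0,0,0,0,0,0],[0,0,0,0,0,0,0],[0,0,0,0,0,0,0],[0,0,0,0,0,0,0],[0,0,0,0,0,0,0],[0,0,0,0,0,0,0],[0,0,0,0,0,0,0]]
  newtons: 40

```text
clock: 10.48
position: [0.4693, -0.2739, 0.1431]
ee_rot: [0.001, 0.614, 0.79, 0.0]
contact_force: [2.6, 1.1, 6.0]
width: 0.0107
```

>>> move_arm:
  series:
    - [[0.0022,0.0005,0.0112,0,0,0,0],[0.0022,0.0006,0.0113,0,0,0,0],[0.0031,0.0007,0.011,0,0,0,0],[0.0031,0.0008,0.011,0,0,0,0],[0.004,0.001,0.0107,0,0,0,0],[0.0041,0.001,0.0107,0,0,0,0],[0,0,0,0,0,0,0]]

```text
clock: 11.07
position: [0.4872, -0.2693, 0.2088]
ee_rot: [0.0, 0.613, 0.79, -0.0]
contact_force: [0.9, -0.4, -2.3]
width: 0.0104
```

Forces are small (2.3 N down), so I'll carry on along the arc.

>>> move_arm:
  series:
    - [[0.0049,0.0012,0.0103,0,0,0,0],[0.005,0.0013,0.0103,0,0,0,0],[0.0057,0.0014,0.0098,0,0,0,0],[0.0058,0.0015,0.0098,0,0,0,0],[0.0065,0.0016,0.0092,0,0,0,0],[0.0066,0.0017,0.0093,0,0,0,0],[0.0073,0.0018,0.0086,0,0,0,0],[0.0074,0.0018,0.0087,0,0,0,0],[0.008,0.002,0.0079,0,0,0,0],[0.0081,0.002,0.008,0,0,0,0],[0.0087,0.0021,0.0071,0,0,0,0],[0.0087,0.0022,0.0072,0,0,0,0],[0,0,0,0,0,0,0],[0,0,0,0,0,0,0],[0,0,0,0,0,0,0]]

```text
clock: 12.32
position: [0.5654, -0.2495, 0.3153]
ee_rot: [-0.003, 0.614, 0.789, -0.004]
contact_force: [-9.8, -1.0, 9.8]
width: 0.0103
```

```bash
python3 - <<'E'
from rig import manip
import cv2,pickle
d={}
for n in("scene","top"):
    i=manip.get_image(n);d[n]=i;cv2.imwrite(f"pics/{n}_end.png",i["color"][:,:,::-1])
pickle.dump(d,open("im1.pkl","wb"))
print(manip.get_state())
E
```

```text
{'clock': 12.4167, 'qpos': array([-0.52465238,  0.31696506,  1.26811784, -0.00644733,  1.56280687,
       -0.77332374]), 'qd': array([-0.0012382 , -0.00124472,  0.00242878,  0.0007928 , -0.00181975,
        0.00136206]), 'effort': array([ 2.90459454e+00, -3.81811059e+01, -2.52583838e+01,  2.02644177e+00,
       -2.83567160e+00, -1.37261846e-02]), 'position': array([ 0.56524164, -0.24958513,  0.3152366 ]), 'ee_rot': array([-0.00268094,  0.61392128,  0.78935439, -0.00362168]), 'contact_force': array([-9.02580841, -1.7443523 ,  9.97968671]), 'moment': array([-1.70620352e-01,  1.69528173e+00,  6.22123449e-04]), 'width': 0.0106088812342788}
```

View pics/scene_end.png

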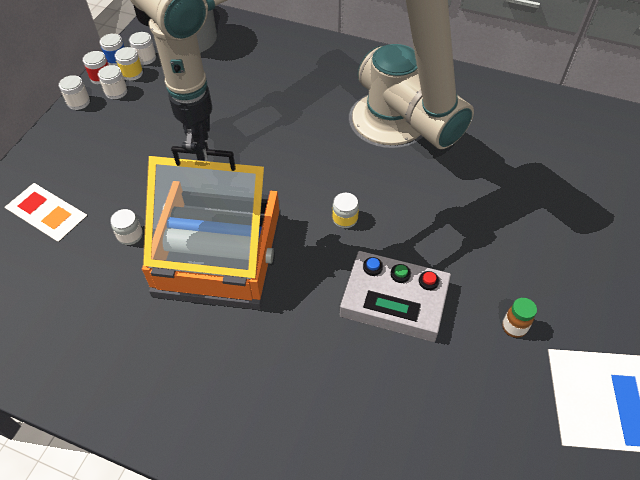

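View pics/top_end.png

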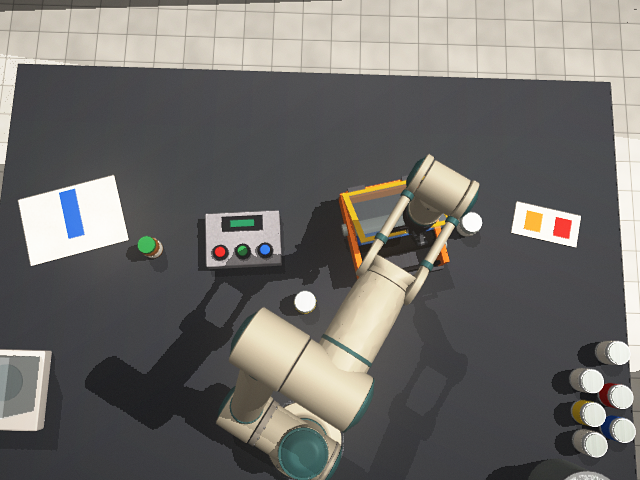

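The guard is held up about half way and nothing else has moved. The arm pushes about 14 N along the guard radius, so I'll relieve that. First I'll measure the angle from the border's front corners, near (150,158) and (264,166).

```bash
cat > ang.py <<'E'
from h import *
def ang(i):
    hsv=cv2.cvtColor(i["color"],cv2.COLOR_RGB2HSV)
    m=cv2.inRange(hsv,(20,120,100),(35,255,255)); m[:, :130]=0; m[:,290:]=0; m[:140]=0
    cs,_=cv2.findContours(m,cv2.RETR_EXTERNAL,cv2.CHAIN_APPROX_NONE)
    c=np.vstack([k for k in cs if cv2.contourArea(k)>30]);p=cv2.approxPolyDP(cv2.convexHull(c),6,True)[:,0].astype(float)
    print(p.tolist())
    u=np.array([.9707,.2404,0]);w=np.array([-.2404,.9707,0]);hg=np.array([.7209,-.2122,.110])
    for q in sorted(p.tolist(),key=lambda a:a[1])[:2]:
        s=-.125 if q[0]<200 else .125
        c0,d=ray(i,*q);t=((hg+s*w-c0)@w)/(d@w);X=c0+d*t;r=-(X-hg)@u;z=X[2]-.110
        print(q,"r,z",r,z,"rad",np.hypot(r,z),"angle deg",np.degrees(np.arctan2(z,r)-np.arctan2(.006,.24)))
E
python3 -c "
import pickle;from ang import *
ang(pickle.load(open('im0.pkl','rb'))['scene'])
ang(pickle.load(open('im1.pkl','rb'))['scene'])"
```

```text
[[173.0, 181.0], [274.0, 191.0], [255.0, 275.0], [144.0, 262.0]]
[173.0, 181.0] r,z 0.24286497445910415 0.0022028259945320178 rad 0.24287496425400354 angle deg -0.9124281181705243
[274.0, 191.0] r,z 0.24212586491920426 0.004440517737234959 rad 0.24216658039590733 angle deg -0.3814260857071325
[[263.0, 167.0], [254.0, 277.0], [143.0, 265.0], [149.0, 156.0]]
[149.0, 156.0] r,z 0.17137405037252898 0.16516447398464718 rad 0.23800917757034348 angle deg 42.510841617586145
[263.0, 167.0] r,z 0.17027690734617346 0.16726882751674998 rad 0.2386903555533939 angle deg 43.0573190311161
```

>>> move_arm:
  series:
    - [[-0.002,-0.0005,0.0005,0,0,0,0],[-0.002,-0.0005,0.0005,0,0,0,0],[0,0,0,0,0,0,0],[0,0,0,0,0,0,0],[0,0,0,0,0,0,0]]

```text
clock: 12.83
position: [0.5648, -0.2497, 0.315]
ee_rot: [-0.001, 0.614, 0.79, -0.001]
contact_force: [-4.3, -0.9, 2.7]
width: 0.0102
```

The angle is about 43.4° after allowing for the roughly 0.6° zero offset seen when shut. I'll nudge it up about 1.5° and relieve a bit more.

>>> move_arm:
  series:
    - [[0.002,0.0005,0.0025,0,0,0,0],[0.002,0.0005,0.0025,0,0,0,0],[0,0,0,0,0,0,0],[0,0,0,0,0,0,0],[0,0,0,0,0,0,0],[0,0,0,0,0,0,0],[0,0,0,0,0,0,0],[0,0,0,0,0,0,0]]

```text
clock: 13.5
position: [0.5705, -0.2483, 0.3198]
ee_rot: [0.0, 0.613, 0.79, 0.001]
contact_force: [3.3, 0.8, -6.2]
width: 0.0105
```

```bash
python3 - <<'E'
from rig import manip
from ang import *
i=manip.get_image("scene");ang(i);cv2.imwrite("pics/fin.png",cv2.resize(i["color"][100:310,100:460,::-1],None,fx=2.2,fy=2.2))
s=manip.get_state();print(s["clock"],s["position"],s["contact_force"],s["width"],abs(s["qd"]).max())
E
```

```text
[[148.0, 156.0], [262.0, 167.0], [254.0, 277.0], [143.0, 265.0]]
[148.0, 156.0] r,z 0.1673717726368034 0.16937345325503028 rad 0.2381190394385122 angle deg 43.90847731708692
[262.0, 167.0] r,z 0.16264038092091704 0.17558691783545033 rad 0.23933796025924134 angle deg 45.75997986922746
13.55 [ 0.57042476 -0.24825351  0.3198075 ] [ 3.35708922  0.79490153 -5.82672229] 0.010617562518226336 0.0013857815898122116
```

View pics/fin.png

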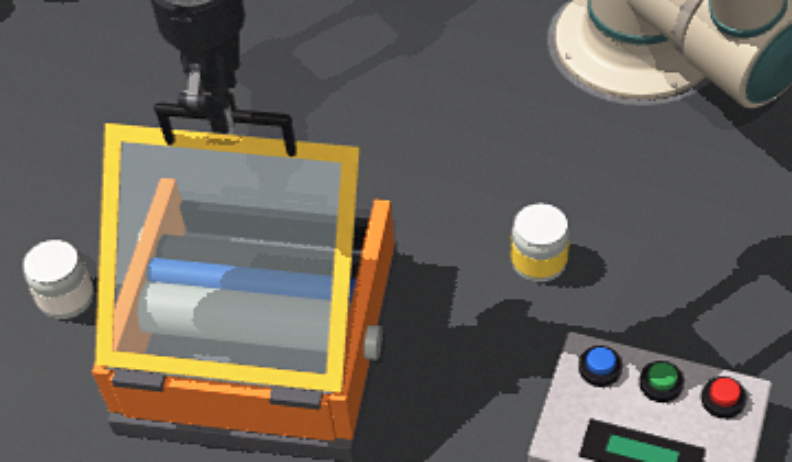

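The guard reads about 45° and is still, the grip is on the bar, all buttons are up and the bystanders haven't moved. Handing in.

```bash
python3 -c "
from rig import manip
print(manip.sign_off())"
```

```text
the job is handed in; nothing more can be done
None
```

The job is handed in at 13.6 s of the 64 s allowed, with the gripper still holding the guard at about 45°. The hand-in gave no verdict.

- **Buttons:** with the guard shut I pressed red, then blue, each down to its stop and released. On red I measured about 6 mm of travel, and blue stopped at the same height; the force was about 17 N at each stop. The last picture shows all three buttons up, and I never touched green.
- **Guard angle:** the two front corners of the guard read 43.9° and 45.8° in the camera image. The same method read about 0.6° low with the guard shut. The gripper's rise suggests nearer 46.5°, so these checks disagree by one to three degrees.
- **Hold:** the arm was still at the end, with the handle gripped (about 10.5 mm opening at a 40 N grip) and about 7 N on the wrist.
- **Along the way:** at the end of the lift the arm was pushing about 14 N along the guard's radius. I eased that off and raised the guard slightly to finish.
- **Cans and jar:** both cans looked unmoved in the last picture. The amber jar was outside that crop but looked unmoved in the full view just before the final nudge.

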